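# Move a plug-in module from the calibration cradle to the reader with the ejector levers

## Robot

A 7-joint arm with a two-finger parallel gripper is mounted at the origin on a cart in front of the work surface, level with it; the furniture and walls round the work are solid. World frame = base frame: x ahead of the robot, y to its left, z up, the work surface at z = 0. Lengths are in mm, angles in degrees, forces in N, time in s.
With the tool pointing down it reaches from about 400 to 850 mm from the base axis. Payload 4.5 kg.
Tool frame: the origin (TCP) lies on the centre line of the jaws, within the pads' length; the fingertips stand 19 mm ahead of it and the grasp point (between the pads) is the TCP; z points along the fingers, y is the line along which they close (so a half turn about z gives the same grasp; the last joint's range is limited). The gripper opens to 88 mm and grips with 3 to 60 N. Pads are 18 mm wide; open, the fingers measure 123 mm over their backs; the gripper's body (75 mm by 187 mm) begins 45 mm behind the grasp point.
Start: joints at [75.332, 39.483, -11.15, 89.685, 9.013, 51.709, -12.324], TCP at [178.629, -598.952, 257.743] pointing down, gripper open.
Joint ranges: [-172.22, 172.22], [-26.19, 119.32], [-84.43, 86.54], [7.71, 146.69], [-57.33, 237.33], [2.42, 119.75], [-152.13, 152.13]. Speed limits (degrees/s): [147.25, 147.25, 180, 180, 180, 180, 180].

## Interface

Orientations are given as [roll, pitch, yaw] about the fixed x, y, z axes, in that order (R = Rz(yaw) Ry(pitch) Rx(roll)).
In Python, from bench import r gives the robot as it stands.
- The arm moves only by the tool servo_tool, never from a script. Its argument "deltas" is text: rows parted by semicolons, each of 5 numbers parted by spaces: the shift along the tool's x, y, z in m, then the turn about the tool's z in degrees, then the finger opening in m, from 0 to 0.0881. A call has 1 to 20 rows; each row shifts and turns the commanded pose from where the row before left it, along the tool's axes as they then stand; what a row does not reach is not made up. A row lasts 1/12 s, in which the tool goes at most 41.7 mm and 7.16 degrees, less where a joint would pass 70% of its speed; a pose out of reach is approached as far as the arm can. A call is refused whole if a number of a shift passes 0.0417 or a number of a turn 7.16, either way. A call with a gripper value outside its range is refused whole. The fingers move at their own pace and stop on an object; "squeeze" is the grip in N (left out, the last holds). Time passes only in rows, so rows that do not move let the fingers close. It gives the time, the measured TCP pose, the force, the opening and the grip force at its end, in the units of the state.
- r.get_state(): the state, without advancing time (a new reading comes with each control period).
- r.read_camera(name): name is "side" or "top"; returns the picture (384x512x3 uint8, blue, green, red); there is no depth.
- r.camera_params(name): a dict with "camera_matrix" (3x3 intrinsics, pixels), "dist_coeffs" ([k1, k2, p1, p2, k3] as OpenCV has them; the pictures are not rectified), "world_from_camera" (4x4, takes a point from camera to world coordinates). Camera axes: x right, y up, looking along -z (the intrinsics and any distortion apply to the point x, -y, -z); pixel columns grow to the right and rows downward; lengths in mm; the calibration is good to about 2 mm. A picture is of the moment at which its call begins. camera_params takes no time and is no camera call.
- r.sign_off(): hands the job in; it is judged then, once.
The state is a dict: "time": time; "joints": joint angles; "qd": joint speeds; "joint_efforts": joint torques, N m; "tool_pos": TCP position; "ee_rot": TCP orientation; "ft_force": force on the tool from outside, world axes, zero at the start; "wrist_torque": the same for the moment, N m; "gripper_width": finger opening in mm; "finger_force": force on a finger pad.
Only numpy, scipy, OpenCV 4.12 (cv2) and the standard library are available. Lean on these libraries where they do the work, as an engineer would, in place of code of your own. Each camera call takes 0.05 s, during which the arm holds its last target. There are 200 camera calls.

## Task

The green plug-in module has been calibrated: swing both orange ejector levers of the grey cradle outward so that they pry it up, lift it out, and lower it upright into the slot of the white reader, whose green levers must be out of the way first. Then swing both green levers fully inward so that they press the module down home, and let go. Do not shove or tip over anything else on the worktop.

Things in the scene. Friction and masses are not known exactly. Their poses are not given: they have to be found in the camera images.
- cradle: grey calibration cradle with orange levers, fixed; origin: centre of its underside on the worktop; z up, x across the slot, y along it (the module's plane). Base 60 (x) x 144 (y) x 18 mm. A lever hinges at each end, at y = +57 mm (left) and -57 mm (right), 50 mm above the origin, about the x direction. Holds the module, seated, at the start
- reader: white reader with green levers, fixed, same size as the cradle; origin: centre of its underside on the worktop; z up, x across the slot, y along it (the module's plane). Base 60 (x) x 144 (y) x 18 mm. A lever hinges at each end, at y = +57 mm (left) and -57 mm (right), 50 mm above the origin, about the x direction. Empty at the start; in front of or behind the cradle
- cradle_seat (a point): centre of the cradle's slot, where the seated module's foot is: 26 mm above the cradle's origin, same axes. Between the end levers the module stands in two pairs of guide rails (27 to 39 mm from the centre in y) with 8 mm between them in x for the 6 mm board, flared to 23 mm at their tops 43 mm above this point; play in y 1.5 mm either way
- reader_seat (a point): like cradle_seat, in the reader: 26 mm above the reader's origin, same axes and same guide rails. Two spring contacts keep the module's foot 3 mm above this point until the levers press it down (under 10 N in all); fully open levers carry it about 9 mm above.
- cradle_left (a joint): cradle's lever at its +y end: radians, 0 = fully inward (lever upright, jaw closed over the module's ear), grows as the top swings outward, away from the slot's middle, to the stop at 0.9. Above 0.65 the jaw is clear of the module's way. Stays where left; about 3 N at the paddle. Swinging it out pries that end of the module up about 9 mm.
- cradle_right (a joint): cradle's lever at its -y end: radians, 0 = fully inward (lever upright, jaw closed over the module's ear), grows as the top swings outward, away from the slot's middle, to the stop at 0.9. Above 0.65 the jaw is clear of the module's way. Stays where left; about 3 N at the paddle. Swinging it out pries that end of the module up about 9 mm.
- reader_left (a joint): reader's lever at its +y end: radians, 0 = fully inward (lever upright, jaw closed over the module's ear), grows as the top swings outward, away from the slot's middle, to the stop at 0.9. Above 0.65 the jaw is clear of the module's way. Stays where left; about 3 N at the paddle. Starts anywhere: may need swinging out first. Swung in, it presses the module's end home.
- reader_right (a joint): reader's lever at its -y end: radians, 0 = fully inward (lever upright, jaw closed over the module's ear), grows as the top swings outward, away from the slot's middle, to the stop at 0.9. Above 0.65 the jaw is clear of the module's way. Stays where left; about 3 N at the paddle. Starts swung out, clear. Swung in, it presses the module's end home.
- module_handle (a point): centre of the black ribbed grip bar, 14 (x) x 46 (y) x 22 mm tall, on top of the green plug-in module. Module: upright board 6 mm thick, 80 mm long (y), 84 mm tall in all, with metal ears to +-47 mm in y, 24 to 32 mm above its foot; 0.11 to 0.21 kg; fits either way round
- module_foot (a point): middle of the module's lower edge, 73 mm below the centre of its grip bar; z up through the module, y along it, x across the board
- cradle_left_paddle (a point): centre of the cradle's left lever's paddle, 18 mm wide (x of the dock), 8 thick, 28 tall, free on all sides; 50 mm from the lever's hinge, straight above it at joint value 0; swings along y
- cradle_right_paddle (a point): centre of the cradle's right lever's paddle, 18 mm wide (x of the dock), 8 thick, 28 tall, free on all sides; 50 mm from the lever's hinge, straight above it at joint value 0; swings along y
- reader_left_paddle (a point): centre of the reader's left lever's paddle, 18 mm wide (x of the dock), 8 thick, 28 tall, free on all sides; 50 mm from the lever's hinge, straight above it at joint value 0; swings along y
- reader_right_paddle (a point): centre of the reader's right lever's paddle, 18 mm wide (x of the dock), 8 thick, 28 tall, free on all sides; 50 mm from the lever's hinge, straight above it at joint value 0; swings along y
- weight_0: small polished calibration weight, 23 mm across, 48 mm high; bystander, loose, origin at the centre of its underside
- weight_1: smaller polished calibration weight, 19 mm across, 40 mm high; bystander, loose, origin at the centre of its underside
- sample_cup_0: white sample cup, 47 mm across, 39 mm high; bystander, loose, origin at the centre of its underside
- sample_cup_1: white sample cup, 51 mm across, 39 mm high; bystander, loose, origin at the centre of its underside
- wash_bottle: yellow-green wash bottle with bent spout, 67 x 94 mm, 180 mm high; bystander, loose, origin at the centre of its underside
- teal_tin: plain teal tin, 58 mm across, 100 mm high; bystander, loose, origin at the centre of its underside
- timer: flat white timer, 65 x 65 mm, 18 mm high; bystander, loose, origin at the centre of its underside

How it is judged (in metres and radians):
On the way, in this order (a step that is already met when the one before it is completed fails the run):
1. both cradle levers are swung out and the module is pried up, still standing in the cradle (value of joint each of cradle_left, cradle_right above 0.5 rad and z of module_foot in the frame of cradle_seat above 0.003 m and distance between module_foot and cradle_seat below 0.03 m), for 0.1 s.
2. the module is lifted out of the cradle (z of module_foot in the frame of cradle_seat above 0.05 m), for 0.1 s.
At the end, for the whole second after the job is handed in: The module stands home in the reader: foot within 6 mm sideways and 2.5 mm in height of the reader's seat, upright within 0.1 rad, along the slot within 0.12 rad (either way round), and both reader levers are inward (below 0.1 rad) (horizontal distance between module_foot and reader_seat below 0.006 m and z of module_foot in the frame of reader_seat between -0.0025 and 0.0025 m and angle between module_foot's own z axis and vertical below 0.1 rad and angle between the y axis of module_foot and the y axis of reader_seat, either way round below 0.12 rad and value of joint each of reader_left, reader_right below 0.1 rad); the robot touches nothing.
It fails at once if the module is tipped over (angle between module_foot's own z axis and vertical above 0.6 rad).
It fails at once if a calibration weight is shoved more than 25 mm or tipped (distance of any of weight_0, weight_1 from where it was at the start of the episode above 0.025 m or angle between any of weight_0, weight_1's own z axis and vertical above 0.35 rad).
It fails at once if a sample cup is shoved more than 25 mm or tipped (distance of any of sample_cup_0, sample_cup_1 from where it was at the start of the episode above 0.025 m or angle between any of sample_cup_0, sample_cup_1's own z axis and vertical above 0.35 rad).
It fails at once if the wash bottle or the teal tin is shoved more than 25 mm or tipped (distance of any of wash_bottle, teal_tin from where it was at the start of the episode above 0.025 m or angle between any of wash_bottle, teal_tin's own z axis and vertical above 0.35 rad).
It fails at once if the timer is shoved more than 25 mm or tipped (distance of timer from where it was at the start of the episode above 0.025 m or angle between timer's own z axis and vertical above 0.35 rad).
It also fails if it takes over 72 s, if anything falls off the work surface, if the arm or the gripper's body presses on something with over 40 N, if the wrist force passes 120 N, or if a joint passes its speed limit or range.

## Working session

There is one attempt and no reset: what is moved stays moved. The work goes in short steps, Python scripts to look and compute and a tool call to move; the robot and the scene stay as the last step left them, time stands still between calls to the robot, and variables do not carry over. Pictures are saved under pics/ and viewed, at most 10 in all, crops included, and the job is handed in when it is done.

Besides the shell and the picture viewer there is one more tool, called after "Request:" in YAML: its name, and indented under it one key for each argument. servo_tool: Moves the arm, as the interface text tells. Its arguments: {"type":"object","properties":{"deltas":{"type":"string"},"squeeze":{"type":"number"}},"required":["deltas"]}

```bash
ls; mkdir -p pics
cat > h.py <<'E'
import numpy as np, cv2
from bench import r
def shot(n,f):
    im=r.read_camera(n); cv2.imwrite('pics/'+f,im); return im
def ray(n,uv):
    p=r.camera_params(n);K=np.array(p['camera_matrix']);T=np.array(p['world_from_camera'])
    q=cv2.undistortPoints(np.array(uv,float).reshape(-1,1,2),K,np.array(p['dist_coeffs'])).reshape(-1,2)
    d=np.c_[q[:,0],-q[:,1],-np.ones(len(q))]@T[:3,:3].T
    return T[:3,3],d
def plane(n,uv,z):
    o,d=ray(n,uv); return o+d*((z-o[2])/d[:,2])[:,None]
def proj(n,X):
    p=r.camera_params(n);K=np.array(p['camera_matrix']);T=np.array(p['world_from_camera'])
    c=(np.array(X,float).reshape(-1,3)-T[:3,3])@T[:3,:3]; c=c*[1,-1,-1]
    return cv2.projectPoints(c,np.zeros(3),np.zeros(3),K,np.array(p['dist_coeffs']))[0].reshape(-1,2)
E
python3 - <<'E'
from h import *
a=shot('top','top0.png');b=shot('side','side0.png')
for n in('top','side'):
    print(np.round(r.camera_params(n)['world_from_camera'],2))
s=r.get_state();print(s)
E
```

```text
pics
[[ 0.00000e+00  9.90000e-01 -1.50000e-01  3.73020e+02]
 [-1.00000e+00  0.00000e+00 -2.00000e-02  1.63970e+02]
 [-2.00000e-02  1.50000e-01  9.90000e-01  1.28674e+03]
 [ 0.00000e+00  0.00000e+00  0.00000e+00  1.00000e+00]]
[[-8.4000e-01  3.7000e-01 -4.0000e-01  1.0756e+02]
 [-5.5000e-01 -5.4000e-01  6.4000e-01  9.0891e+02]
 [ 2.0000e-02  7.5000e-01  6.6000e-01  8.3382e+02]
 [ 0.0000e+00  0.0000e+00  0.0000e+00  1.0000e+00]]
{'time': 0.1, 'joints': array([ 75.33358114,  39.52750634, -11.14417744,  89.73868333,
         9.01504014,  51.70807209, -12.32347349]), 'qd': array([-0.03612962, -0.1182228 , -0.07459056, -0.25353033,  0.06735173,
       -0.0468263 , -0.05329381]), 'joint_efforts': array([-1.87918449e-03, -5.28500283e+01, -1.27140809e+00, -1.53839421e+01,
       -5.25963446e-02,  1.91155785e-03,  4.77399351e-05]), 'tool_pos': array([ 178.37983493, -598.45581086,  257.0003211 ]), 'ee_rot': array([-1.79908168e+02,  9.12829226e-03,  1.66089362e+01]), 'ft_force': array([ 0.7977636 , -1.17418928,  0.0078927 ]), 'wrist_torque': array([ 0.0427473 , -0.01831609,  0.02884617]), 'finger_force': 0.0, 'gripper_width': 88.19090519872606}
```

View pics/top0.png

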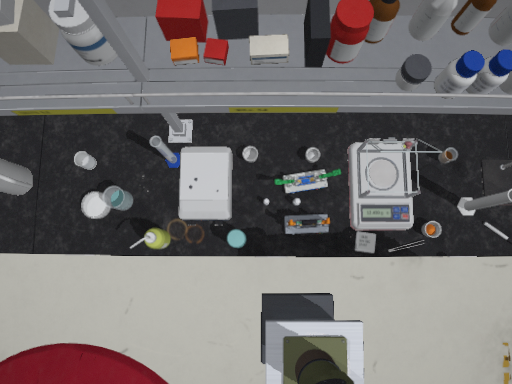

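View pics/side0.png

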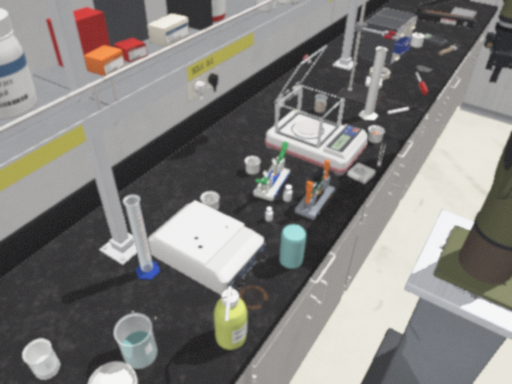

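Run:
```python
from h import *
a=cv2.imread('pics/top0.png')[150:250,225:350];b=cv2.imread('pics/side0.png')[135:225,230:340]
a=cv2.resize(a,None,fx=5,fy=5,interpolation=cv2.INTER_CUBIC);b=cv2.resize(b,None,fx=6,fy=6,interpolation=cv2.INTER_CUBIC)
cv2.imwrite('pics/top0c.png',a);cv2.imwrite('pics/side0c.png',b)
```

```text
(no output)
```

View pics/top0c.png

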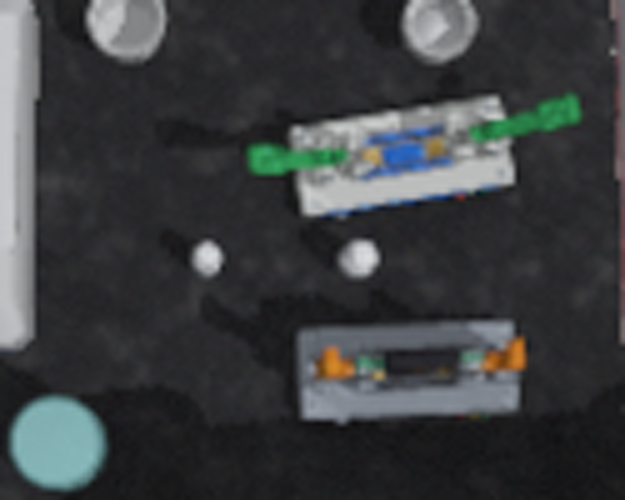

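View pics/side0c.png

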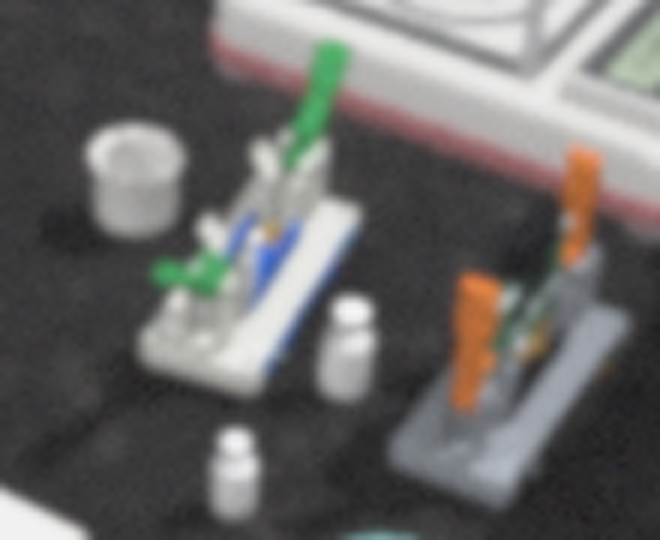

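Run:
```python
from h import *
def c(p): return np.array(p,float)/5+[225,150]-0.4
for nm,q in dict(cr=[(298,330),(517,322),(521,410),(301,419)],re=[(290,128),(499,97),(514,185),(304,215)]).items():
    q=c(q); P=np.r_[plane('top',q[:2],18),plane('top',q[2:],2)]
    print(nm,P.round(1).tolist(),'ctr',P.mean(0).round(1))
    for i,j in((1,0),(2,3)):
        v=P[j]-P[i];print('len',np.linalg.norm(v[:2]).round(1),'yaw',np.degrees(np.arctan2(-v[0],v[1])).round(2))
a=cv2.imread('pics/top0.png');b=cv2.imread('pics/side0.png')
for n,im,(u0,v0,u1,v1) in(('top',a,(270,160,345,240)),('side',b,(250,138,335,210))):
    hsv=cv2.cvtColor(im,cv2.COLOR_BGR2HSV)
    for nm,lo,hi in(('or',(5,150,120),(18,255,255)),('gr',(50,120,60),(80,255,255)),('blk',(0,0,0),(0,0,0))):
        m=cv2.inRange(hsv,lo,hi);z=np.zeros_like(m);z[v0:v1,u0:u1]=m[v0:v1,u0:u1]
        k,l,s,ce=cv2.connectedComponentsWithStats(z)
        for i in range(1,k):
            if s[i,4]>8: 
                x,y,w,h=s[i,:4];print(n,nm,s[i].tolist(),ce[i].round(1))
# weights, cups approx
for nm,p,z in(('w small',(207,258),40),('w big',(358,258),48),('cupL',(128,22),39),('cupR',(438,22),39),('tin',(57,443),100)):
    print(nm,plane('top',[c(p)],z).round(0))
print(plane('top',[c((35,345)),c((615,340))],20).round(0))
```

```text
cr [[494.5, 97.7, 18.0], [500.1, -48.3, 18.0], [442.5, -52.4, 2.0], [436.2, 95.1, 2.0]] ctr [468.3  23.   10. ]
len 146.1 yaw 2.21
len 147.7 yaw 2.45
re [[631.6, 102.3, 18.0], [653.3, -39.6, 18.0], [595.5, -51.0, 2.0], [574.6, 92.3, 2.0]] ctr [613.8  26.   10. ]
len 143.5 yaw 8.68
len 144.9 yaw 8.32
top or [322, 218, 8, 6, 32] [326.2 221.1]
top or [290, 220, 5, 5, 20] [291.7 222.4]
top gr [319, 169, 22, 9, 96] [331.4 173.4]
top gr [274, 178, 20, 7, 81] [281.8 181.3]
side or [324, 161, 5, 17, 51] [326.2 168.2]
side or [306, 181, 7, 21, 94] [308.5 189.8]
side gr [280, 143, 7, 15, 42] [282.9 150.2]
side gr [263, 179, 4, 4, 9] [264.3 180.6]
w small [[540. 158.  40.]]
w big [[539.  60.  48.]]
cupL [[700. 212.  39.]]
cupR [[700.   4.  39.]]
tin [[416. 251. 100.]]
[[ 484.  273.   20.]
 [ 488. -113.   20.]]
```

```bash
cat >> h.py <<'E'
def edge(im,c,yaw,z,axis,sign,lo,hi,n=9,search=10):
    """subpixel 50% crossing of a base edge at height z; points returned in dock frame and world"""
    g=cv2.cvtColor(im,cv2.COLOR_BGR2GRAY).astype(np.float32);a=np.radians(yaw)
    ex=np.array([np.cos(a),np.sin(a),0]);ey=np.array([-np.sin(a),np.cos(a),0]);C=np.array([c[0],c[1],z])
    half=72 if axis=='y' else 30; s=np.arange(half-search,half+search+.1,.5);out=[]
    for t in np.linspace(lo,hi,n):
        W=np.array([C+(sign*q*ey+t*ex if axis=='y' else sign*q*ex+t*ey) for q in s])
        p=proj('top',W).astype(np.float32)
        v=cv2.remap(g,p[:,:1],p[:,1:],cv2.INTER_LINEAR).ravel()
        v0=np.median(v[:8]);v1=np.median(v[-8:]);h=(v0+v1)/2
        i=np.where((v[:-1]>h)&(v[1:]<=h))[0]
        if len(i) and v0-v1>25: 
            i=i[0];q=s[i]+.5*(v[i]-h)/(v[i]-v[i+1]);out.append((t,sign*q))
    return np.array(out)
E
python3 - <<'E'
from h import *
a=cv2.imread('pics/top0.png')
for nm,c,yaw in(('cr',(468.3,23),2.3),('re',(613.8,26),8.5)):
    for z,ax,sg,lo,hi in((18,'y',-1,-25,-14),(18,'y',-1,14,25),(0,'y',1,-25,-14),(18,'y',1,14,25),(0,'y',1,14,25),(18,'x',1,-60,60),(0,'x',-1,-60,60)):
        e=edge(a,c,yaw,z,ax,sg,lo,hi)
        if len(e)>2:
            m=np.polyfit(e[:,0],e[:,1],1);print(nm,z,ax,sg,lo,'n',len(e),'med',np.median(e[:,1]).round(2),'slope deg',np.degrees(m[0]).round(2),'sd',np.std(e[:,1]-np.polyval(m,e[:,0])).round(2))
        else: print(nm,z,ax,sg,lo,'none')
E
```

```text
cr 18 y -1 -25 n 9 med -70.59 slope deg -6.88 sd 0.13
cr 18 y -1 14 n 9 med -70.25 slope deg 41.46 sd 1.24
cr 0 y 1 -25 n 9 med 72.8 slope deg 3.72 sd 0.07
cr 18 y 1 14 n 9 med 74.92 slope deg -3.3 sd 0.12
cr 0 y 1 14 n 9 med 73.89 slope deg -2.68 sd 0.11
cr 18 x 1 -60 n 9 med 30.28 slope deg -0.09 sd 0.47
cr 0 x -1 -60 n 9 med -29.62 slope deg -0.53 sd 0.95
re 18 y -1 -25 n 9 med -72.01 slope deg 3.07 sd 0.34
re 18 y -1 14 n 9 med -71.66 slope deg 10.8 sd 0.14
re 0 y 1 -25 n 9 med 72.0 slope deg -1.64 sd 0.08
re 18 y 1 14 n 9 med 73.38 slope deg 3.97 sd 0.4
re 0 y 1 14 n 8 med 71.87 slope deg -1.17 sd 0.54
re 18 x 1 -60 n 9 med 30.02 slope deg -0.81 sd 0.6
re 0 x -1 -60 n 9 med -28.81 slope deg -0.91 sd 0.43
```

Request:
servo_tool:
  deltas: "0 -0.035 -0.02 0 0.05; 0 -0.035 -0.02 0 0.05; 0 -0.035 -0.02 0 0.05; 0 -0.035 -0.02 0 0.05; 0.0377 0 0 -4.5 0.05; 0.0377 0 0 -4.5 0.05; 0.0377 0 0 -4.5 0.05; 0.0377 0 0 -4.5 0.05; 0.0377 0 0 -4.5 0.05; 0.0377 0 0 -4.5 0.05; 0.0377 0 0 -4.5 0.05; 0.0377 0 0 -4.5 0.05; 0 0 0 0 0.05; 0 0 0 0 0.05"

```text
time: 1.27
tool_pos: [390.6, -303.9, 337.6]
ee_rot: [-180.0, -0.0, 52.9]
ft_force: [-0.3, -1.0, -0.5]
gripper_width: 49.9
finger_force: 0.0
```

Request:
servo_tool:
  deltas: "0.04 -0.004 -0 -4.4 0.05; 0.04 -0.004 0 -4.4 0.05; 0.04 -0.004 0 -4.4 0.05; 0.04 -0.004 0 -4.4 0.05; 0.04 -0.004 0 -4.4 0.05; 0.04 -0.004 0 -4.4 0.05; 0.04 -0.004 0 -4.4 0.05; 0.04 -0.004 0 -4.4 0.05; 0.04 -0.004 0 -4.4 0.05; 0 0 0 0 0.05; 0 0 0 0 0.05; 0 0 0 0 0.05"

```text
time: 2.27
tool_pos: [475.5, 35.8, 337.3]
ee_rot: [-179.9, 0.1, 92.0]
ft_force: [-0.4, 0.0, -0.6]
gripper_width: 50.2
finger_force: 0.0
```

Request:
servo_tool:
  deltas: "0.0229 -0.0038 0.035 -0.5 0.05; 0.0229 -0.0038 0.04 0 0.05; 0 0 0.04 0 0.05; 0 0 0.04 0 0.05; 0 0 0.03 0 0.05; 0 0 0.02 0 0.05; 0 0 0.015 0 0.05; 0 0 0.015 0 0.05; 0 0 0 0 0.05; 0 0 0 0 0.05"

```text
time: 3.1
tool_pos: [466.6, 78.7, 106.5]
ee_rot: [-179.9, 0.1, 92.5]
ft_force: [0.6, 0.3, -0.2]
gripper_width: 50.0
finger_force: 0.0
```

Run:
```python
from h import *
b=shot('side','s1.png')[105:195,260:370];a=shot('top','t1.png')
print(r.get_state()['joints'].round(0),r.get_state()['ft_force'])
cv2.imwrite('pics/s1c.png',cv2.resize(b,None,fx=6,fy=6,interpolation=cv2.INTER_CUBIC))
```

```text
[ -4.  45. -18. 122.  41.  19. -54.] [-0.46764483 -0.02231461  0.01437288]
```

View pics/s1c.png

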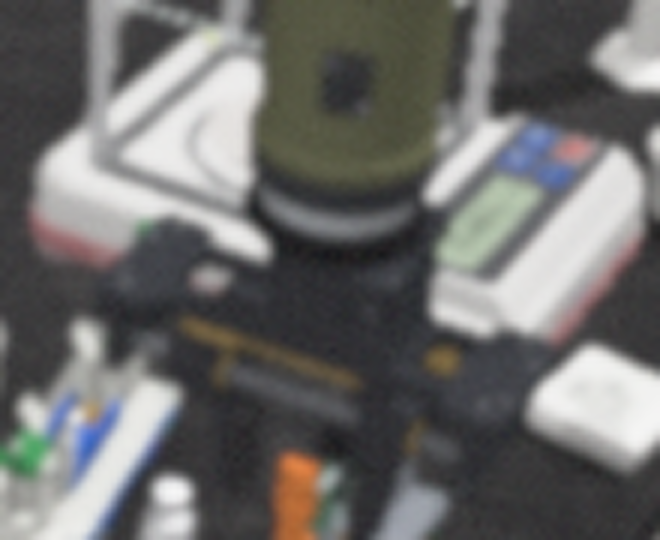

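Request:
servo_tool:
  deltas: "0.0025 0 0.004 0 0.03; 0 0 0 0 0.015; 0 0 0 0 0.01; 0 0 0 0 0.01; 0 0 0 0 0.01; 0 0 0 0 0.01"
  squeeze: 12

```text
time: 3.7
tool_pos: [466.5, 83.6, 103.1]
ee_rot: [180.0, 0.0, 92.7]
ft_force: [-0.1, -0.4, 1.2]
gripper_width: 17.9
finger_force: 12.0
```

Request:
servo_tool:
  deltas: "0.0056 0 0.0003 0 0.01; 0.0056 0 0.0009 0 0.01; 0.0054 0 0.0015 0 0.01; 0.0053 0 0.0021 0 0.01; 0.0049 0 0.0025 0 0.01; 0.0047 0 0.0031 0 0.01; 0.0044 0 0.0036 0 0.01; 0.0039 0 0.004 0 0.01; 0 0 0 0 0.01; 0 0 0 0 0.01; 0 0 0 0 0.01"
  squeeze: 20

```text
time: 4.62
tool_pos: [464.7, 122.4, 84.7]
ee_rot: [-180.0, 0.1, 92.6]
ft_force: [2.3, -3.5, -4.2]
gripper_width: 17.5
finger_force: 20.0
```

Request:
servo_tool:
  deltas: "0 0 0 0 0.05; 0 0 0 0 0.05; 0 0 -0.02 0 0.05; 0 0 -0.025 0 0.05; 0 0 -0.025 0 0.05; -0.037 0 0 0 0.05; -0.04 0 0 0 0.05; -0.04 0 0 0 0.05; -0.038 -0.0005 0 0 0.05; 0 0 0 0 0.05; 0 0 0.02 0 0.05; 0 0 0.02 0 0.05; 0 0 0.012 0 0.05; 0 0 0 0 0.05; 0 0 0 0 0.05"

```text
time: 5.87
tool_pos: [471.2, -30.5, 102.9]
ee_rot: [-180.0, -0.0, 92.8]
ft_force: [0.1, -0.1, -0.1]
gripper_width: 49.7
finger_force: 0.0
```

Request:
servo_tool:
  deltas: "-0.002 0 0 0 0.03; 0 0 0 0 0.01; 0 0 0 0 0.01; 0 0 0 0 0.01; 0 0 0 0 0.01; 0 0 0 0 0.01"
  squeeze: 20

```text
time: 6.37
tool_pos: [471.8, -33.5, 103.3]
ee_rot: [179.9, 0.0, 92.7]
ft_force: [0.1, -0.2, 2.2]
gripper_width: 17.5
finger_force: 20.0
```

Request:
servo_tool:
  deltas: "-0.0056 0 0.0003 0 0.01; -0.0056 0 0.0009 0 0.01; -0.0054 0 0.0015 0 0.01; -0.0053 0 0.0021 0 0.01; -0.0049 0 0.0025 0 0.01; -0.0047 0 0.0031 0 0.01; -0.0044 0 0.0036 0 0.01; -0.0039 0 0.004 0 0.01; 0 0 0 0 0.01; 0 0 0 0 0.01; 0 0 0 0 0.01"

```text
time: 7.28
tool_pos: [473.5, -72.6, 84.8]
ee_rot: [180.0, -0.1, 92.7]
ft_force: [0.5, 3.5, -3.5]
gripper_width: 17.2
finger_force: 20.0
```

Request:
servo_tool:
  deltas: "0 0 0 0 0.05; 0 0 0 0 0.05; 0 0 -0.02 0 0.05; 0 0 -0.025 0 0.05; 0 0 -0.03 0 0.05; 0 0 -0.03 0 0.05; -0.025 -0.02 -0.03 0 0.05; -0.025 -0.02 -0.03 0 0.05; -0.025 -0.02 -0.03 0 0.05; -0.025 -0.02 -0.03 0 0.05; 0 0 0 0 0.05"

```text
time: 8.2
tool_pos: [399.0, -178.9, 307.3]
ee_rot: [179.9, 0.4, 92.0]
ft_force: [0.4, -0.5, -0.2]
gripper_width: 49.9
finger_force: 0.0
```

Run:
```python
from h import *
print(r.get_state()['tool_pos'])
b=shot('side','s2.png')[135:225,240:340];a=shot('top','t2.png')[155:245,255:355]
f=lambda x:cv2.resize(x,(500,450) if x.shape[1]==100 else None,interpolation=cv2.INTER_CUBIC)
cv2.imwrite('pics/c2.png',cv2.resize(np.vstack([a[:,:],b])[:, :],(320,576),interpolation=cv2.INTER_CUBIC))
cv2.imwrite('pics/c2.png',cv2.resize(np.hstack([a,b]),None,fx=4,fy=4,interpolation=cv2.INTER_CUBIC))
```

```text
[ 398.99122718 -178.86117187  307.25138915]
```

View pics/c2.png

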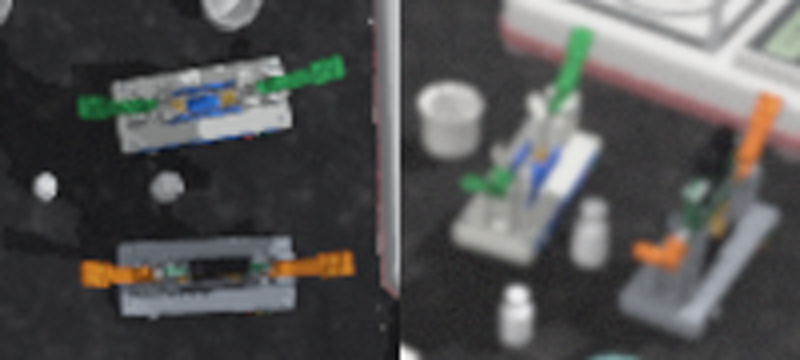

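Run:
```python
from h import *
a=cv2.imread('pics/t2.png');hsv=cv2.cvtColor(a,cv2.COLOR_BGR2HSV).astype(int)
for nm,c,yaw in(('cr',(468.5,24.3),2.5),('re',(614.4,26.1),9.)):
  A=np.radians(yaw);ex=np.array([np.cos(A),np.sin(A),0]);ey=np.array([-np.sin(A),np.cos(A),0])
  for sg in(1,-1):
    best=[]
    for z in (92,):
      s=np.arange(60,135,.5)
      S=np.zeros(len(s))
      for t in(-6,-3,0,3,6):
        W=np.array([c[0],c[1],z])+np.outer(sg*s,ey)+t*ex
        p=proj('top',W).astype(np.float32)
        S+=cv2.remap(hsv[:,:,1].astype(np.float32),p[:,:1],p[:,1:],cv2.INTER_LINEAR).ravel()/5
      h=(S[40:80].max()+S[-10:].mean())/2;i=np.where(S>h)[0][-1]
      print(nm,sg,z,'tip',s[i])
for th in(.5,.6,.7,.8,.85,.9):print(th,57+64*np.sin(th)+4*np.cos(th),50+64*np.cos(th))
```

```text
cr 1 92 tip 108.0
cr -1 92 tip 107.5
re 1 92 tip 109.5
re -1 92 tip 106.0
0.5 91.19356471823048 106.16528396098386
0.6 96.43846075692097 102.8214793542194
0.7 101.28930073235018 98.94989998620727
0.8 105.69761665495811 94.58922939821858
0.85 107.72187851251867 92.23892133663887
0.9 109.61936208924159 89.78303796932252
```

Request:
servo_tool:
  deltas: "0.033 0.013 0 0 0.05; 0.033 0.013 0 0 0.05; 0.033 0.013 0 0 0.05; 0.033 0.013 0 0 0.05; 0.034 0.013 0.03 0 0.05; 0.034 0.0134 0.035 0 0.05; 0 0 0.035 0 0.05; 0 0 0.03 0 0.05; 0 0 0.02 0 0.05; 0 0 0 0 0.05; 0 0 0 0 0.05; 0 0 0 0 0.05"

```text
time: 9.3
tool_pos: [467.7, 22.7, 164.1]
ee_rot: [180.0, -0.0, 92.8]
ft_force: [0.5, -0.4, 0.2]
gripper_width: 49.8
finger_force: 0.0
```

Request:
servo_tool:
  deltas: "0.0018 0.0009 0.02 0 0.05; 0 0 0.02 0 0.05; 0 0 0.012 0 0.05; 0 0 0.005 0 0.05; 0 0 0 0 0.05; 0 0 0 0 0.03; 0 0 0 0 0.015; 0 0 0 0 0.005; 0 0 0 0 0.005; 0 0 0 0 0.005; 0 0 0 0 0.005"
  squeeze: 25

```text
time: 10.22
tool_pos: [468.4, 23.4, 106.9]
ee_rot: [180.0, 0.0, 92.7]
ft_force: [0.2, -0.1, 0.4]
gripper_width: 14.0
finger_force: 24.9
```

Request:
servo_tool:
  deltas: "0 0 -0.005 0 0.005; 0 0 -0.01 0 0.005; 0 0 -0.015 0 0.005; 0 0 -0.015 0 0.005; 0 0 -0.015 0 0.005; 0 0 -0.015 0 0.005; 0 0 -0.015 0 0.005; 0 0 0 0 0.005; 0 0 0 0 0.005; 0 0 0 0 0.005"

```text
time: 11.05
tool_pos: [467.8, 23.1, 196.1]
ee_rot: [-179.9, 0.0, 92.7]
ft_force: [-0.4, 0.2, -1.2]
gripper_width: 13.3
finger_force: 24.9
```

Run:
```python
from h import *
print(r.get_state()['tool_pos'],r.get_state()['ft_force'])
b=shot('side','s3.png')[95:215,250:350]
cv2.imwrite('pics/c3.png',cv2.resize(b,None,fx=5,fy=5,interpolation=cv2.INTER_CUBIC))
```

```text
[467.77412558  23.11795168 196.05580034] [-0.40956367  0.17529612 -1.21798153]
```

View pics/c3.png

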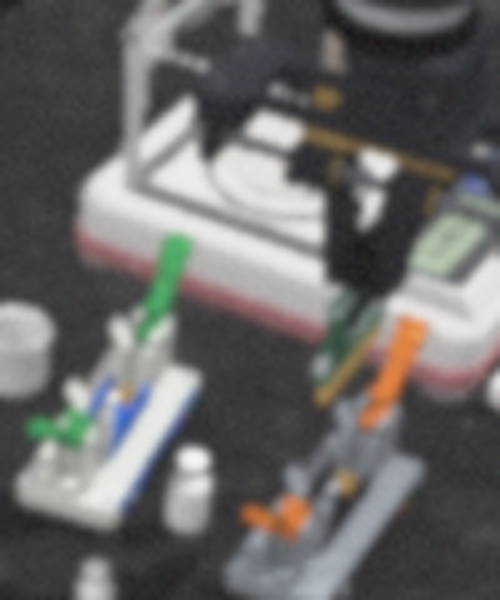

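Request:
servo_tool:
  deltas: "0 0 0 -3.1 0.005; 0 0 0 -3.2 0.005; -0.0035 0.025 0 0 0.005; -0.0035 0.024 0 0 0.005; -0.0035 0.024 0 0 0.005; -0.0035 0.024 0 0 0.005; -0.0035 0.024 0 0 0.005; -0.0034 0.0243 0 0 0.005; 0 0 0 0 0.005; 0 0 0 0 0.005; 0 0 0 0 0.005; 0 0 0 0 0.005"

```text
time: 12.1
tool_pos: [613.5, 25.6, 195.9]
ee_rot: [-179.9, 0.0, 99.1]
ft_force: [0.0, 0.2, -1.6]
gripper_width: 13.9
finger_force: 24.9
```

Run:
```python
from h import *
s=r.get_state();print(s['tool_pos'],s['ee_rot'],s['ft_force'])
b=shot('side','s4.png')[80:200,230:330]
cv2.imwrite('pics/c4.png',cv2.resize(b,None,fx=5,fy=5,interpolation=cv2.INTER_CUBIC))
```

```text
[613.51693044  25.55885586 195.88484377] [-1.79856840e+02  2.24332019e-02  9.90664989e+01] [ 0.03215598  0.15994476 -1.58138492]
```

View pics/c4.png

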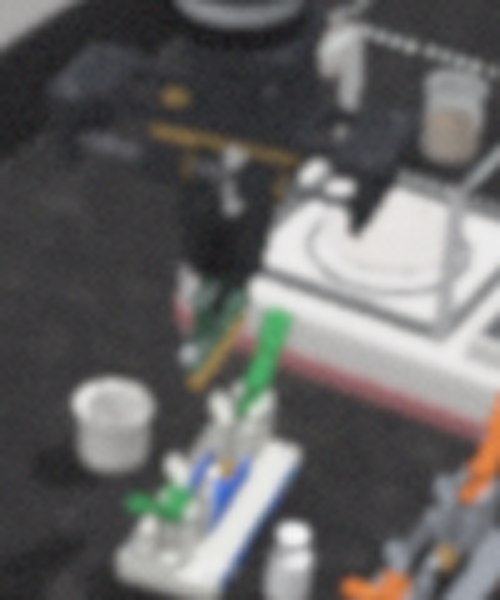

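Request:
servo_tool:
  deltas: "-0.0006 0.0009 0.015 0 0.005; 0 0 0.02 0 0.005; 0 0 0.014 0 0.005; 0 0 0.005 0 0.005; 0 0 0.005 0 0.005; 0 0 0.004 0 0.005; 0 0 0.004 0 0.005; 0 0 0.004 0 0.005; 0 0 0 0 0.005; 0 0 0 0 0.005"

```text
time: 12.98
tool_pos: [615.4, 25.0, 125.4]
ee_rot: [-179.9, 0.0, 99.0]
ft_force: [-1.6, -0.1, -1.7]
gripper_width: 13.5
finger_force: 25.0
```

Request:
servo_tool:
  deltas: "0 -0.0005 0.004 0 0.005; 0 0 0.004 0 0.005; 0 0 0.003 0 0.005; 0 0 0.002 0 0.005; 0 0 0 0 0.005; 0 0 0 0 0.005"

```text
time: 13.48
tool_pos: [615.6, 25.5, 112.3]
ee_rot: [180.0, -0.0, 99.0]
ft_force: [-1.7, 0.8, -1.4]
gripper_width: 13.5
finger_force: 25.0
```

Request:
servo_tool:
  deltas: "0 -0.0005 0.002 0 0.005; 0 0 0.002 0 0.005; 0 0 0.002 0 0.005; 0 0 0 0 0.005; 0 0 0 0 0.005"

```text
time: 13.9
tool_pos: [615.5, 25.2, 106.9]
ee_rot: [179.9, -0.0, 99.0]
ft_force: [0.2, 2.0, 1.8]
gripper_width: 13.6
finger_force: 25.0
```

Request:
servo_tool:
  deltas: "0 0 0 0 0.03; 0 0 0 0 0.05; 0 0 0 0 0.05; 0 0 -0.02 0 0.05; 0 0 -0.025 0 0.05; 0.032 -0.0002 0 0 0.05; 0.032 -0.0002 0 0 0.05; 0.0322 -0.0002 0 0 0.05; 0 0 0 0 0.05; 0 0 0.025 0 0.05; 0 0 0.025 0 0.05; 0 0 0.015 0 0.05; 0 0 0 0 0.05; 0 0 0 0 0.05"

```text
time: 15.07
tool_pos: [599.1, 119.4, 86.1]
ee_rot: [-179.9, 0.0, 99.0]
ft_force: [0.3, -0.2, 0.5]
gripper_width: 49.9
finger_force: 0.0
```

Run:
```python
from h import *
s=r.get_state();print(s['tool_pos'],s['ee_rot'],s['ft_force'])
b=shot('side','s5.png')[105:205,230:330];a=shot('top','t5.png')
cv2.imwrite('pics/c5.png',cv2.resize(b,None,fx=5,fy=5,interpolation=cv2.INTER_CUBIC))
```

```text
[599.06524861 119.40359687  86.09018643] [-1.79918064e+02  3.46618538e-02  9.90016715e+01] [ 0.3378954  -0.1619721   0.50199998]
```

View pics/c5.png

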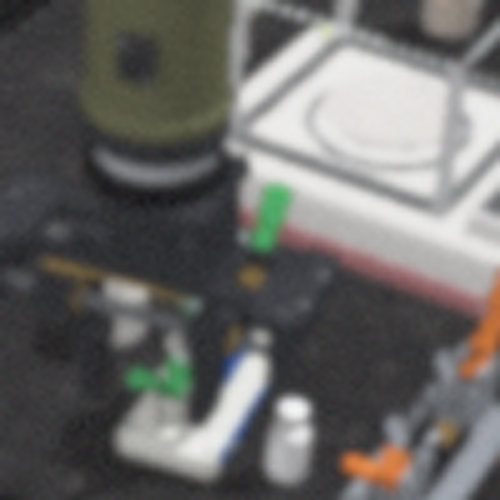

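Request:
servo_tool:
  deltas: "0.0005 0 0.002 0 0.03; 0 0 0 0 0.01; 0 0 0 0 0.01; 0 0 0 0 0.01; 0 0 0 0 0.01; 0 0 0 0 0.01"
  squeeze: 25

```text
time: 15.67
tool_pos: [598.8, 120.3, 84.8]
ee_rot: [-179.9, 0.0, 99.0]
ft_force: [-1.9, -0.1, 3.1]
gripper_width: 17.8
finger_force: 25.0
```

Request:
servo_tool:
  deltas: "-0.0038 0 -0.0039 0 0.01; -0.0043 0 -0.0034 0 0.01; -0.0045 0 -0.003 0 0.01; -0.0049 0 -0.0025 0 0.01; -0.0051 0 -0.0019 0 0.01; -0.0053 0 -0.0015 0 0.01; -0.0053 0 -0.0008 0 0.01; -0.0055 0 -0.0003 0 0.01; -0.001 0 0 0 0.01; 0 0 0 0 0.01; 0 0 0 0 0.01"

```text
time: 16.58
tool_pos: [604.9, 83.0, 103.0]
ee_rot: [180.0, -0.2, 99.1]
ft_force: [-4.1, 5.3, 2.3]
gripper_width: 17.1
finger_force: 25.0
```

Request:
servo_tool:
  deltas: "-0.0015 0 0 0 0.01; -0.001 0 0 0 0.01; 0 0 0 0 0.01; 0 0 0 0 0.01"

```text
time: 16.92
tool_pos: [605.1, 81.7, 103.0]
ee_rot: [180.0, -0.3, 99.1]
ft_force: [-3.4, 5.9, 1.5]
gripper_width: 17.5
finger_force: 25.0
```

Request:
servo_tool:
  deltas: "-0.0015 0 0 0 0.01; -0.001 0 0 0 0.01; 0 0 0 0 0.01; 0 0 0 0 0.01"

```text
time: 17.25
tool_pos: [605.5, 79.5, 103.0]
ee_rot: [180.0, -0.3, 99.1]
ft_force: [-3.8, 7.4, 1.4]
gripper_width: 17.4
finger_force: 25.0
```

Request:
servo_tool:
  deltas: "0 0 0 0 0.05; 0 0 0 0 0.05; 0 0 -0.02 0 0.05; 0 0 -0.03 0 0.05; 0 0 -0.03 0 0.05; 0 0 -0.03 0 0.05; 0 0 0 0 0.05"

```text
time: 17.83
tool_pos: [610.1, 76.0, 218.2]
ee_rot: [179.4, 0.0, 98.9]
ft_force: [0.7, 0.1, 1.0]
gripper_width: 50.0
finger_force: 0.0
```

Run:
```python
from h import *
a=cv2.imread('pics/top0.png')[125:225,340:430];b=cv2.imread('pics/side0.png')[45:165,260:370]
c=cv2.resize(a,(360,400),interpolation=cv2.INTER_CUBIC);d=cv2.resize(b,(440,480),interpolation=cv2.INTER_CUBIC)
o=np.zeros((480,800,3),np.uint8);o[:400,:360]=c;o[:,360:]=d
cv2.imwrite('pics/c6.png',o)
s=r.get_state();print(s['tool_pos'])
```

```text
[610.05614635  76.01030336 218.24603334]
```

View pics/c6.png

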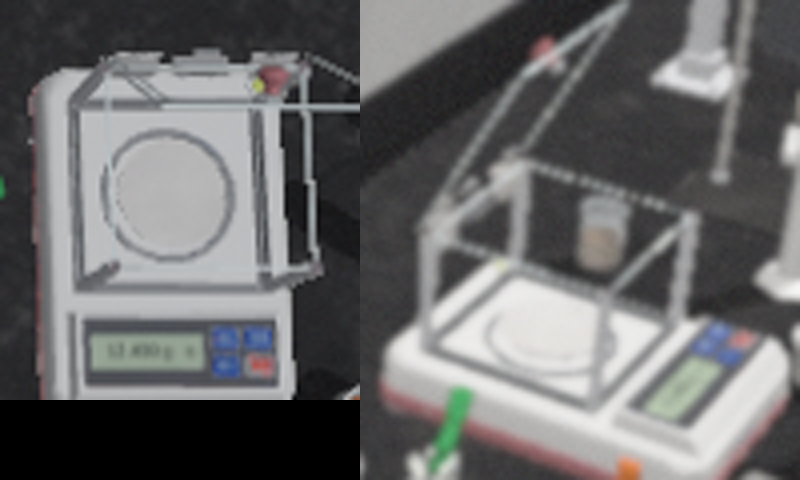

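Run:
```python
from h import *
def tri(t,s):
    o1,d1=ray('top',[t]);o2,d2=ray('side',[s]);d1=d1[0]/np.linalg.norm(d1);d2=d2[0]/np.linalg.norm(d2)
    k=np.linalg.lstsq(np.c_[d1,-d2],o2-o1,rcond=None)[0];p,q=o1+k[0]*d1,o2+k[1]*d2
    return ((p+q)/2).round(0),np.linalg.norm(p-q).round(1)
f=lambda x,y:(x/4+340,y/4+125); g=lambda x,y:((x-360)/4+260,y/4+45)
print('near-left base',tri(f(78,287),g(597,403)),'top',tri(f(110,268),g(603,296)))
print('far-left base',tri(f(76,105),g(430,345)),'top',tri(f(108,62),g(437,220)))
```

```text
near-left base (array([ 549., -143.,   70.]), np.float64(3.4)) top (array([ 552., -143.,  164.]), np.float64(2.3))
far-left base (array([ 703., -148.,   64.]), np.float64(1.2)) top (array([ 703., -145.,  180.]), np.float64(5.0))
```

Request:
servo_tool:
  deltas: "-0.036 -0.0008 0 0 0.05; -0.036 -0.0008 0 0 0.05; -0.036 -0.0008 0 0 0.05; -0.036 -0.0008 0 0 0.05; 0 0 0.03 0 0.05; 0 0 0.03 0 0.05; 0 0 0 0 0.05; 0 0 0 0 0.05; 0 0 0 0 0.05"

```text
time: 18.58
tool_pos: [626.5, -66.3, 153.2]
ee_rot: [179.9, 0.0, 99.0]
ft_force: [-0.8, 0.1, 0.3]
gripper_width: 50.1
finger_force: 0.0
```

Request:
servo_tool:
  deltas: "-0.0007 0.0018 0.02 0 0.05; 0 0 0.02 0 0.05; 0 0 0.016 0 0.05; 0 0 0.013 0 0.05; 0 0 0 0 0.05; 0 0 0 0 0.03; 0 0 0 0 0.01; 0 0 0 0 0.01; 0 0 0 0 0.01; 0 0 0 0 0.01; 0 0 0 0 0.01"

```text
time: 19.5
tool_pos: [629.3, -66.7, 83.9]
ee_rot: [179.8, 0.0, 99.0]
ft_force: [3.6, -0.1, 1.1]
gripper_width: 17.1
finger_force: 25.0
```

Request:
servo_tool:
  deltas: "0.0038 0 -0.0039 0 0.01; 0.0043 0 -0.0034 0 0.01; 0.0045 0 -0.003 0 0.01; 0.0049 0 -0.0025 0 0.01; 0.0051 0 -0.0019 0 0.01; 0.0053 0 -0.0015 0 0.01; 0.0053 0 -0.0008 0 0.01; 0.0055 0 -0.0003 0 0.01; 0 0 0 0 0.01; 0 0 0 0 0.01"

```text
time: 20.33
tool_pos: [623.6, -32.0, 101.3]
ee_rot: [179.8, 0.3, 98.9]
ft_force: [5.2, -5.2, 2.1]
gripper_width: 17.9
finger_force: 25.0
```

Request:
servo_tool:
  deltas: "0.001 0 0 0 0.01; 0.001 0 0 0 0.01; 0 0 0 0 0.01; 0 0 0 0 0.01"

```text
time: 20.67
tool_pos: [623.5, -31.5, 101.3]
ee_rot: [179.8, 0.4, 98.8]
ft_force: [4.6, -7.0, 3.6]
gripper_width: 17.7
finger_force: 25.0
```

Request:
servo_tool:
  deltas: "0.0015 0 0 0 0.01; 0.0015 0 0 0 0.01; 0 0 0 0 0.01; 0 0 0 0 0.01"

```text
time: 21.0
tool_pos: [623.1, -28.5, 101.4]
ee_rot: [179.8, 0.4, 98.8]
ft_force: [4.7, -6.7, 3.2]
gripper_width: 17.9
finger_force: 25.0
```

Request:
servo_tool:
  deltas: "0 0 0 0 0.05; 0 0 0 0 0.05; 0 0 -0.03 0 0.05; 0 0 -0.03 0 0.02; -0.018 0 0 0 0; -0.017 0 0 0 0; 0 0 0 0 0; 0 0 0.025 0 0; 0 0 0.025 0 0; 0 0 0 0 0; 0 0 0 0 0; 0.005 0 0 0 0; 0.004 0 0 0 0; 0 0 0 0 0; 0 0 0 0 0"

```text
time: 22.25
tool_pos: [625.3, -48.5, 111.3]
ee_rot: [179.9, -0.0, 99.1]
ft_force: [0.3, -0.9, 0.4]
gripper_width: 0.2
finger_force: 0.0
```

Request:
servo_tool:
  deltas: "0.002 0 0 0 0; 0.002 0 0 0 0; 0 0 0 0 0; 0 0 0 0 0"

```text
time: 22.58
tool_pos: [624.3, -45.6, 110.3]
ee_rot: [180.0, 0.0, 99.0]
ft_force: [-0.1, -0.8, -0.2]
gripper_width: 0.5
finger_force: 0.1
```

Request:
servo_tool:
  deltas: "0.001 0 0 0 0; 0.001 0 0 0 0; 0 0 0 0 0; 0 0 0 0 0"

```text
time: 22.92
tool_pos: [624.1, -44.6, 110.3]
ee_rot: [180.0, 0.1, 98.9]
ft_force: [1.2, -3.5, 2.1]
gripper_width: -0.0
finger_force: 1.8
```

Request:
servo_tool:
  deltas: "0.001 0 0 0 0; 0.001 0 0 0 0; 0 0 0 0 0; 0 0 0 0 0"

```text
time: 23.25
tool_pos: [623.9, -43.6, 110.4]
ee_rot: [180.0, 0.2, 98.9]
ft_force: [2.2, -6.1, 3.1]
gripper_width: 0.3
finger_force: 3.1
```

Request:
servo_tool:
  deltas: "0.001 0 0 0 0; 0.001 0 0 0 0; 0 0 0 0 0; 0 0 0 0 0"

```text
time: 23.58
tool_pos: [623.9, -43.5, 110.4]
ee_rot: [180.0, 0.3, 98.8]
ft_force: [2.0, -7.3, 3.0]
gripper_width: 0.3
finger_force: 4.5
```

Request:
servo_tool:
  deltas: "0.002 0 0 0 0; 0.002 0 0 0 0; 0.002 0 0 0 0; 0 0 0 0 0; 0 0 0 0 0; 0 0 0 0 0"

```text
time: 24.08
tool_pos: [623.7, -42.8, 110.5]
ee_rot: [-180.0, 0.7, 98.6]
ft_force: [2.8, -17.0, 2.8]
gripper_width: 0.5
finger_force: 8.4
```

Request:
servo_tool:
  deltas: "-0.012 0 0 0 0; -0.008 0 0 0 0; 0 0 -0.03 0 0; 0 0 -0.03 0 0; 0.036 0 0 0 0; 0.036 0 0 0 0; 0.036 0 0 0 0; 0.036 0 0 0 0; 0.02 0 0 0 0; 0 0 0 0 0; 0 0 0 0 0"

```text
time: 25.0
tool_pos: [598.6, 111.7, 170.1]
ee_rot: [-180.0, -0.1, 99.3]
ft_force: [1.1, -0.3, -0.7]
gripper_width: 0.4
finger_force: 0.0
```

Request:
servo_tool:
  deltas: "0 0.002 0.03 0 0; 0 0 0.03 0 0; 0 0 0 0 0; -0.005 0 0 0 0; -0.005 0 0 0 0; -0.003 0 0 0 0; 0 0 0 0 0; 0 0 0 0 0"

```text
time: 25.67
tool_pos: [604.2, 97.4, 111.6]
ee_rot: [179.9, -0.2, 99.0]
ft_force: [-2.0, 4.2, -0.7]
gripper_width: 0.2
finger_force: 2.1
```

Request:
servo_tool:
  deltas: "-0.002 0 0 0 0; -0.002 0 0 0 0; 0 0 0 0 0; 0 0 0 0 0"

```text
time: 26.0
tool_pos: [604.3, 97.0, 111.7]
ee_rot: [179.8, -0.4, 99.2]
ft_force: [-2.7, 9.2, -1.0]
gripper_width: 0.4
finger_force: 4.9
```

Request:
servo_tool:
  deltas: "-0.002 0 0 0 0; -0.002 0 0 0 0; 0 0 0 0 0; 0 0 0 0 0"

```text
time: 26.33
tool_pos: [604.4, 96.6, 111.8]
ee_rot: [179.8, -0.7, 99.3]
ft_force: [-3.6, 14.8, -1.9]
gripper_width: 0.3
finger_force: 7.5
```

Request:
servo_tool:
  deltas: "0.012 0 0 0 0; 0.008 0 0 0 0; 0 0 -0.03 0 0; 0 0 -0.03 0 0; -0.03 0 0 0 0; -0.03 0 0 0 0; -0.024 0 0 0 0; 0 0 0 0 0; 0 0 0.02 0 0; 0 0 0.015 0 0; 0 0 0 0 0; 0 0 0 0 0"

```text
time: 27.33
tool_pos: [614.8, 24.2, 135.1]
ee_rot: [-179.9, 0.1, 99.0]
ft_force: [-0.1, -0.2, 1.3]
gripper_width: 0.5
finger_force: 0.0
```

Request:
servo_tool:
  deltas: "0 0 0.001 0 0; 0 0 0.001 0 0; 0 0 0 0 0; 0 0 0 0 0"

```text
time: 27.67
tool_pos: [615.4, 25.0, 133.8]
ee_rot: [179.9, 0.0, 99.0]
ft_force: [0.0, 0.6, -0.1]
gripper_width: 0.5
finger_force: 0.0
```

Request:
servo_tool:
  deltas: "0 0 0.001 0 0; 0 0 0.001 0 0; 0 0 0 0 0; 0 0 0 0 0"

```text
time: 28.0
tool_pos: [615.0, 24.9, 131.1]
ee_rot: [-180.0, 0.0, 99.0]
ft_force: [-0.0, 0.3, 0.6]
gripper_width: 0.4
finger_force: 0.0
```

Request:
servo_tool:
  deltas: "0 0 0.001 0 0; 0 0 0.001 0 0; 0 0 0 0 0; 0 0 0 0 0"

```text
time: 28.33
tool_pos: [615.5, 25.2, 129.8]
ee_rot: [179.9, -0.0, 99.0]
ft_force: [-0.3, 0.1, 4.6]
gripper_width: 0.6
finger_force: 2.4
```

Request:
servo_tool:
  deltas: "0 0 0.001 0 0; 0 0 0.001 0 0; 0 0 0 0 0; 0 0 0 0 0"

```text
time: 28.67
tool_pos: [615.9, 25.2, 129.4]
ee_rot: [179.9, 0.0, 99.0]
ft_force: [-2.5, -0.9, 14.8]
gripper_width: 0.1
finger_force: 7.6
```

Request:
servo_tool:
  deltas: "0 0 -0.02 0 0; 0 0 -0.04 0 0; 0 0 -0.04 0 0; 0 0 -0.04 0 0; 0 0 0 0 0; 0 0 0 0 0; 0 0 0 0 0"

```text
time: 29.25
tool_pos: [614.5, 24.5, 266.5]
ee_rot: [-179.9, 0.0, 99.0]
ft_force: [0.3, -0.1, -1.4]
gripper_width: 0.6
finger_force: 0.0
```

```bash
python3 -c "
from h import *
print(r.get_state()['tool_pos'],r.get_state()['ft_force']);print(r.sign_off())"
```

```text
[614.45563358  24.45881306 266.45547234] [ 0.29331031 -0.12353952 -1.37625916]
the job is handed in; nothing more can be done
None
```

The module is in the reader with both green levers pushed in to their stops; its top measured about 110.5 mm by touch (110 mm expected when home). The arm is clear, and the job was handed in at about 29 s; no verdict came back.

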